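# Set the leak tester to its third step and start it

### The job

Set the bench leak tester to step three and start the test: push its black slide lever out of the parked end (the end with the red dot), feel the clicks as it goes, and stop in the third click without sliding past it. Then, with the lever standing there, press the green start button right down, let it come up and move clear. This is all pushing and pressing: pick nothing up, and leave the fittings, the tag box and the jar standing where they are.

Things in the scene. Friction and masses are not known exactly. Their poses are not given: they have to be found in the camera images.
- tester: Bench leak tester, fixed: low blue box, white deck, 170 (x) x 300 (y) x 55 mm high. Origin: centre of its underside; z up; yaw within 0.5 rad. On the deck in its frame (mm): lever slot along y at x -40; start button at -35, +95; 4 mm rubber pad with a fitting at +35, -45; gauge (60 wide, 18 high) at +38, +85; a red dot at -62, -95 marks the lever's parked end; the deck's corners are bare.
- step_lever (a joint): Lever travel, m: 0 parked (always the start), growing along the tester's +y to 0.090 at the end stop. Notches every 0.018: first click 0.018, third 0.054, fifth at the stop. From a notch the push needed rises to 5 N at 4.5 mm, is gone by 9 mm, then the lever jumps ahead of the finger into the next notch and stays. 0.6 N friction, damped; at 30 mm/s or less it does not overrun a notch.
- lever_top (a point): Middle of the top of the lever's black knob, 91 mm above the bench, 36 mm above the deck. The knob is a block 30 mm (tester x) x 14 mm (tester y, the sliding direction) x 30 mm high, 6 mm clear of the deck, a white line on top. Push its -y face, 7 mm from this point; when parked, 48 mm of bare deck lies before that face.
- start_button (a joint): Press depth of the start button in m: 0 up, 0.006 fully down. A spring returns it; fully down takes about 5 N.
- start_button_top (a point): Middle of the top face of the round green start button (28 mm diameter, grey housing) on the deck; it is pressed straight down.
- fitting_test: Loose brass hose fitting with a black lower half, standing upright: 28 mm diameter, 47 mm tall, about 90 g. Origin: centre of its underside. This one stands on the rubber pad of the tester's deck, underside 59 mm above the bench.
- fitting_a: Loose brass hose fitting with a black lower half, standing upright: 28 mm diameter, 47 mm tall, about 90 g. Origin: centre of its underside. On the bench beside the tester, on its button side (+y).
- fitting_b: Loose brass hose fitting with a black lower half, standing upright: 28 mm diameter, 47 mm tall, about 90 g. Origin: centre of its underside. On the bench beside the tester, on its lever side (-y).
- tag_box: Loose small cardboard box with a red band, 60 x 40 x 30 mm, about 120 g, lying on the bench beside the tester on the lever side. Origin: centre of its underside.
- washer_jar: Loose small closed jar with a yellow cap, 44 mm diameter, 60 mm tall, about 150 g, standing on the bench beside the tester on the button side. Origin: centre of its underside.
Things that resemble listed ones, but are neither listed nor needed, are in the scene too. Leave any purple look-alike of the washer_jar alone.

How it is judged:
By the outcome, as a careful person would: the job done as asked, in the order asked, and still so for the second after the job is handed in, with the robot touching nothing.
It also fails if it takes over 56 s, if anything falls off the work surface, if the arm or the gripper's body presses on something with over 40 N, if the wrist force passes 120 N, or if a joint passes its speed limit or range.

### The arm

A 6-joint arm with a two-finger parallel gripper is mounted at the origin on the work surface. World frame = base frame: x ahead of the robot, y to its left, z up, the work surface at z = 0. Lengths are in m, angles in rad, forces in N, time in s.
With the tool pointing down it reaches from about 0.275 to 0.775 m from the base axis. Payload 14.6 kg.
Tool frame: the origin (TCP) lies on the centre line of the jaws, within the pads' length; the fingertips stand robot.finger_overhang ahead of it and the grasp point (between the pads) lies 8 mm behind it (robot.finger_overhang is the distance from the TCP to the fingertips, in m); z points along the fingers, y is the line along which they close (so a half turn about z gives the same grasp; the last joint's range is limited). The gripper opens to 85 mm and grips with 20 to 120 N. Pads are 22 mm wide; open, the fingers measure 114 mm over their backs; the gripper's body (76 mm by 85 mm) begins 54 mm behind the grasp point. The pads swing forward as they close: fully open they stand 13 mm farther back than shut.
Start: joints at [1.184, 0.263, -0.048, 1.259, 0, 1.415], TCP at [0.121, 0.511, 0.242] pointing down, gripper open.
Joint ranges: [-2.65, 2.65], [-0.89, 1.7], [-1.18, 1.37], [-2.13, 2.11], [-1.35, 1.29], [-3.14, 3.14]. Speed limits (rad/s): [1.89, 1.89, 2.57, 2.79, 3.14, 3.14].

### API

Orientations are given as a rotation vector (axis times angle).
In Python, from rig import get_state, optics, close_job, robot gives the robot as it stands. The module is installed in compiled form; this text tells all that it offers.
- The arm moves only by the tool drive_tool, never from a script. Its argument "series" is a list of rows, each a list of 7 numbers: the shift along the tool's x, y, z in units of 40 mm (1.0 is 40 mm), then the turn, a rotation vector about the tool's x, y, z in units of 5 degrees (1.0 is 5 degrees), then the finger opening in mm, from 0 to 85.4. In form: [[dx, dy, dz, ax, ay, az, hand], ...]. A call has exactly 10 rows; each row shifts and turns the commanded pose from where the row before left it, along the tool's axes as they then stand; what a row does not reach is not made up. A row lasts 1/8 s, in which the tool goes at most 62.5 mm and 10.7 degrees, less where a joint would pass 70% of its speed; a pose out of reach is approached as far as the arm can. A call is refused whole if a number of a shift passes 1 or a number of a turn 1, either way. A call with a gripper value outside its range is refused whole. The fingers move at their own pace and stop on an object; "squeeze" is the grip in N (left out, the last holds). Time passes only in rows, so rows that do not move let the fingers close, or fill a call up. It gives the time, the measured TCP pose, the force, the opening and the grip force at its end, in the units of the state.
- get_state(): the state, without advancing time (a new reading comes with each control period).
- optics.read_camera(name): name is "scene" or "top"; returns the picture (480x640x3 uint8, red, green, blue); there is no depth.
- optics.calibration(name): a dict with "fx", "fy", "cx", "cy" (pixels), "R" (3x3) and "t" (3): a world point X has camera coordinates R X + t. Camera axes: x right, y down, z forward; pixel columns grow to the right and rows downward; lengths in m; the calibration is good to about 2 mm. A picture is of the moment at which its call begins. calibration takes no time and is no camera call.
- close_job(): hands the job in; it is judged then, once.
Trained networks look in the newest picture that a camera, given by its name, has taken for a name from the list of things; names that differ only in an ending like _2 or _b are one class to them, and where a whole thing is asked for, a point or a joint stands for the part that bears it (a point fixed in the world has none). Each returns a list of dicts, best first, with "score" (0 to 1); they miss things now and then, are a little off and sometimes report something else, mostly with a low value. They report only what shows in the picture. A call takes as long as a camera call. They do not tell look-alikes from the thing itself.
- optics.boxes_of(thing, camera): "pixel" ([column, row] in pixels, amid what is visible of it).
- optics.pinpoint(thing, camera): "pixel" ([column, row] in pixels: a listed point, or the origin of a listed thing).
The state is a dict: "time": time; "joint_positions": joint angles; "dq": joint speeds; "effort": joint torques, N m; "tcp_pos": TCP position; "ee_rot": TCP orientation; "wrist_force": force on the tool from outside, world axes, zero at the start; "torque": the same for the moment, N m; "finger_gap": finger opening in m; "grip_force": force on a finger pad.
Only numpy, scipy, OpenCV 4.12 (cv2) and the standard library are available. Lean on these libraries where they do the work, as an engineer would, in place of code of your own. Each camera call takes 0.05 s, during which the arm holds its last target. There are 200 camera calls.

## Working session

There is one attempt and no reset: what is moved stays moved. The work goes in short steps, Python scripts to look and compute and a tool call to move; the robot and the scene stay as the last step left them, time stands still between calls to the robot, and variables do not carry over. Pictures are saved under pics/ and viewed, at most 10 in all, crops included, and the job is handed in when it is done.

Besides the shell and the picture viewer there is one more tool, called after "Emit:" as name(argument=value, ...), one argument or row to a line, values as JSON. drive_tool: Moves the arm, as the interface text tells. Its arguments: {"type":"object","properties":{"series":{"type":"array"},"squeeze":{"type":"number"}},"required":["series"]}

```bash
mkdir -p pics; cat > h.py <<'E'
import numpy as np, cv2
from rig import get_state, optics, close_job, robot
def cal(n):
    c=optics.calibration(n); K=np.array([[c['fx'],0,c['cx']],[0,c['fy'],c['cy']],[0,0,1]]); return K,np.array(c['R']),np.array(c['t'])
def onz(n,px,z):
    K,R,t=cal(n); d=R.T@np.linalg.inv(K)@np.array([px[0],px[1],1]); o=-R.T@t; return o+d*(z-o[2])/d[2]
def proj(n,X):
    K,R,t=cal(n); p=K@(R@np.array(X)+t); return p[:2]/p[2]
E
python3 - <<'E'
from h import *
ims=[]
for n in("scene","top"):
    im=optics.read_camera(n); cv2.imwrite(f"pics/{n}0.png",im[:,:,::-1])
    for th in("lever_top","start_button_top","tester","fitting_test"):
        z={"lever_top":.091,"start_button_top":.07,"tester":0,"fitting_test":.059}[th]
        for r in optics.pinpoint(th,n)[:3]: print(n,th,np.round(r['pixel'],1),round(r['score'],2),onz(n,r['pixel'],z).round(4))
s=get_state(); print({k:np.round(v,3) for k,v in s.items()}, robot.finger_overhang)
K,R,t=cal("top");print(-R.T@t);K,R,t=cal("scene");print(-R.T@t)
E
```

```text
scene lever_top [263.1 344.1] 0.62 [ 0.7376 -0.1149  0.091 ]
scene lever_top [287.8 240.5] 0.52 [ 0.587  -0.0306  0.091 ]
scene start_button_top [388.  192.1] 0.76 [0.5375 0.1657 0.07  ]
scene tester [351.2 262.2] 0.61 [0.6048 0.0702 0.    ]
scene fitting_test [338.  270.2] 0.89 [0.6471 0.0288 0.059 ]
top lever_top [357.5 227.3] 0.43 [ 0.5914 -0.0231  0.091 ]
top start_button_top [266.7 244.3] 0.42 [0.5586 0.1596 0.07  ]
top start_button_top [332.1 198.9] 0.19 [0.6557 0.0279 0.07  ]
top tester [313.2 230.3] 0.65 [0.6048 0.0673 0.    ]
top fitting_test [331.6 204.6] 0.46 [0.6466 0.0287 0.059 ]
{'time': np.float64(0.5), 'joint_positions': array([ 1.184,  0.263, -0.048,  1.259,  0.   ,  1.416]), 'dq': array([ 0.002, -0.   , -0.002,  0.001, -0.001, -0.   ]), 'effort': array([-0.0000e+00, -6.3703e+01,  3.8458e+01,  2.0000e-03, -0.0000e+00,
        0.0000e+00]), 'tcp_pos': array([0.121, 0.511, 0.242]), 'ee_rot': array([-0.363, -3.12 ,  0.   ]), 'wrist_force': array([0.035, 0.011, 0.762]), 'torque': array([-0.033,  0.014,  0.015]), 'grip_force': np.float64(0.0), 'finger_gap': np.float64(0.085)} 0.011
[0.34466442 0.04211895 1.14316676]
[ 1.02823517 -0.12443742  0.69115495]
```

View pics/top0.png

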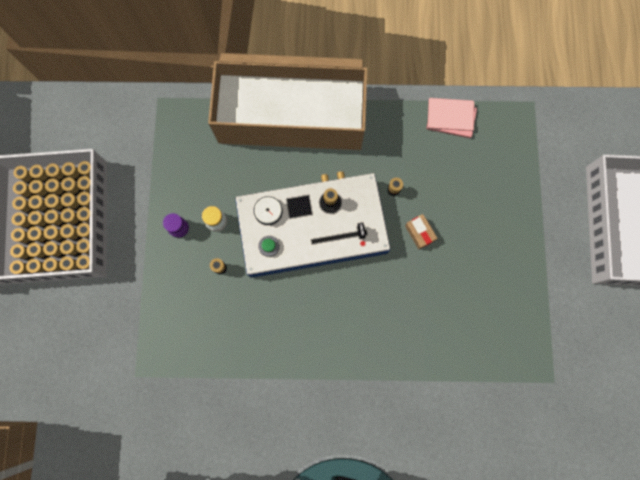

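View pics/scene0.png

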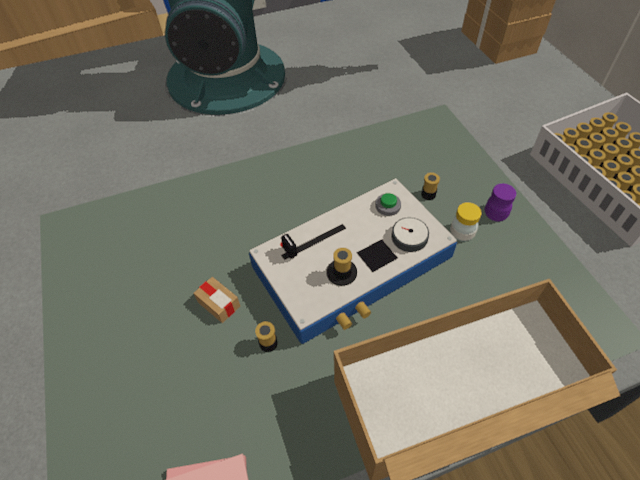

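```bash
cat > fit.py <<'E'
from h import *
def warp(n,im,z,x0=.45,x1=.75,y0=-.15,y1=.28,s=.0005):
    K,R,t=cal(n); W=int((y1-y0)/s);H=int((x1-x0)/s)
    c=np.float32([[x0,y0],[x1,y0],[x1,y1],[x0,y1]]); p=np.float32([proj(n,[a,b,z]) for a,b in c])
    o=np.float32([[(y1-b)/s,(x1-a)/s] for a,b in c])
    return cv2.warpPerspective(im,cv2.getPerspectiveTransform(p,o),(W,H),flags=cv2.INTER_CUBIC)
def xy(p,x1=.75,y1=.28,s=.0005): return np.array([x1-p[1]*s,y1-p[0]*s])
E
python3 - <<'E'
from fit import *
vis=[]
for n in("scene","top"):
    im=cv2.imread(f"pics/{n}0.png"); w=warp(n,im,.055); vis.append(warp(n,im,.091) if n=="top" else w)
    hsv=cv2.cvtColor(w,cv2.COLOR_BGR2HSV); m=((hsv[...,2]>150)&(hsv[...,1]<60)).astype(np.uint8)
    k,l,st,_=cv2.connectedComponentsWithStats(m); i=1+st[1:,4].argmax()
    pts=np.argwhere(l==i)[:,::-1].astype(np.float32); r=cv2.minAreaRect(pts); bx=np.array([xy(p) for p in cv2.boxPoints(r)])
    print(n,xy(r[0]).round(4),np.array(r[1])*.0005,r[2]); print(bx.round(4).tolist())
    gm=((hsv[...,0]>45)&(hsv[...,0]<85)&(hsv[...,1]>120)); w2=warp(n,im,.068); h2=cv2.cvtColor(w2,cv2.COLOR_BGR2HSV)
    gm=((h2[...,0]>45)&(h2[...,0]<85)&(h2[...,1]>110)).astype(np.uint8); k,l,st,ce=cv2.connectedComponentsWithStats(gm); i=1+st[1:,4].argmax(); print("green@.068",xy(ce[i]).round(4),st[i])
    cv2.imwrite(f"pics/w_{n}.png",cv2.resize(w,(800,558)))
E
```

```text
scene [0.6085 0.0711] [0.1671861  0.29549844] 79.14358520507812
[[0.6626999974250793, 0.23199999332427979], [0.7184000015258789, -0.05820000171661377], [0.5541999936103821, -0.08969999849796295], [0.4984999895095825, 0.2004999965429306]]
green@.068 [0.5528 0.159 ] [ 212  364   60   63 2821]
top [0.6098 0.0706] [0.16782919 0.29745663] 79.23185729980469
[[0.6644999980926514, 0.23240000009536743], [0.7200999855995178, -0.05979999899864197], [0.5551999807357788, -0.09120000153779984], [0.49959999322891235, 0.20110000669956207]]
green@.068 [0.5579 0.1568] [ 222  360   50   50 1988]
```

View pics/w_scene.png

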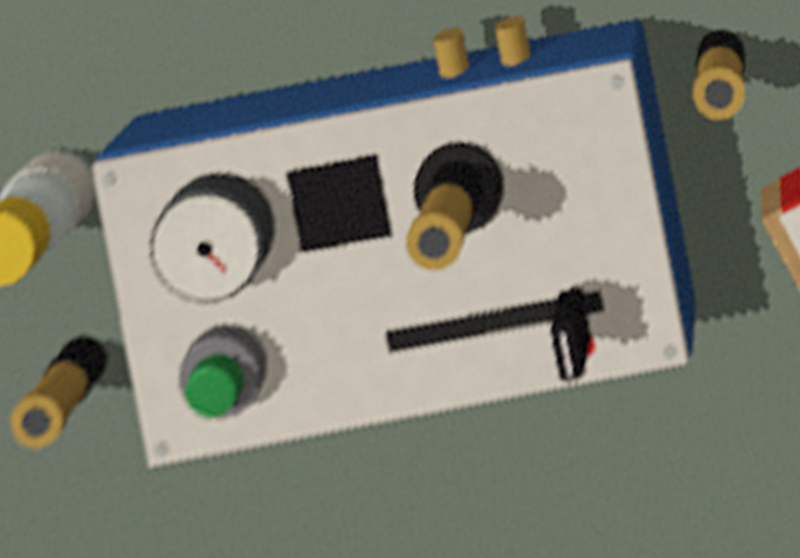

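The lever I want is the black knob in the slot, at scene (288,240) and top (362,230), next to the red dot. The network's other lever hit, scene (263,344), is fitting_b. The button is green at scene (388,192) and top (268,244). The black panel, the gauge and the purple jar are look-alikes or clutter. The crop confirms the knob with its white line next to the red dot. Tester pose is about (0.609, 0.071) with yaw 0.189.

Emit:
drive_tool(
  series=[
    [-0.74,-0.57,0,0,0,0,0],
    [-0.74,-0.57,0,0,0,0,0],
    [-0.74,-0.57,0,0,0,0,0],
    [-0.74,-0.57,0,0,0,0,0],
    [-0.74,-0.57,0,0,0,0,0],
    [-0.74,-0.57,0,0,0,0,0],
    [-0.74,-0.57,0,0,0,0,0],
    [-0.74,-0.57,0,0,0,0,0],
    [-0.74,-0.57,0,0,0,0,0],
    [-0.74,-0.57,0,0,0,0,0],
  ],
)

```text
time: 1.75
tcp_pos: [0.357, 0.22, 0.2424]
ee_rot: [0.363, 3.12, 0.0]
wrist_force: [0.4, 1.4, 0.6]
finger_gap: 0.0002
grip_force: 0.0
```

Emit:
drive_tool(
  series=[
    [-0.74,-0.57,0,0,0,0,0],
    [-0.74,-0.57,0,0,0,0,0],
    [-0.74,-0.57,0,0,0,0,0],
    [-0.74,-0.57,0,0,0,0,0],
    [-0.74,-0.57,0,0,0,0,0],
    [-0.74,-0.57,0,0,0,0,0],
    [-0.74,-0.57,0,0,0,0,0],
    [-0.74,-0.57,0,0,0,0,0],
    [-0.74,-0.57,0,0,0,0,0],
    [-0.74,-0.57,0,0,0,0,0],
  ],
)

```text
time: 3.0
tcp_pos: [0.5927, -0.0699, 0.2423]
ee_rot: [0.363, 3.12, 0.0]
wrist_force: [0.2, 0.4, -0.1]
finger_gap: 0.0006
grip_force: 0.0
```

Emit:
drive_tool(
  series=[
    [0,0,0,0,0,1,0],
    [0,0,0,0,0,1,0],
    [0,0,0,0,0,1,0],
    [0,0,0,0,0,1,0],
    [0,0,0,0,0,1,0],
    [0,0,0,0,0,1,0],
    [0,0,0,0,0,1,0],
    [0,0,0,0,0,1,0],
    [0,0,0,0,0,1,0],
    [0,0,0,0,0,1,0],
  ],
)

```text
time: 4.25
tcp_pos: [0.592, -0.0688, 0.2422]
ee_rot: [-1.652, -2.672, 0.0]
wrist_force: [-0.2, 0.1, 0.2]
finger_gap: -0.0004
grip_force: 0.0
```

Emit:
drive_tool(
  series=[
    [0,0,0.5,0,0,1,0],
    [0,0,0.5,0,0,1,0],
    [0,0,0.5,0,0,1,0],
    [0,0,0.5,0,0,0.18,0],
    [0,0,0,0,0,0,0],
    [0,0,0,0,0,0,0],
    [0,0,0,0,0,0,0],
    [0,0,0,0,0,0,0],
    [0,0,0,0,0,0,0],
    [0,0,0,0,0,0,0],
  ],
)

```text
time: 5.5
tcp_pos: [0.592, -0.0688, 0.1624]
ee_rot: [2.002, 2.421, 0.0]
wrist_force: [0.1, 1.0, 0.6]
finger_gap: 0.0002
grip_force: 0.0
```

```bash
cat >> fit.py <<'E'
from scipy.spatial.transform import Rotation as Ro
C=np.array([.609,.071]); yaw=.189
ex=np.array([np.cos(yaw),np.sin(yaw)]); ey=np.array([-ex[1],ex[0]])
def rep():
    s=get_state(); R=Ro.from_rotvec(s['ee_rot']).as_matrix(); d=np.array(s['tcp_pos'])[:2]-C
    print('t',round(s['time'],2),'tcp',np.round(s['tcp_pos'],4),'tester mm',(1000*np.array([d@ex,d@ey])).round(1),'yaw x',np.arctan2(R[1,0],R[0,0]).round(4),'want',round(yaw+np.pi/2,4),'zax',R[:,2].round(3),'F_t',(np.r_[s['wrist_force'][:2]@ex,s['wrist_force'][:2]@ey,s['wrist_force'][2]]).round(2),'q6',round(s['joint_positions'][5],2))
    return s,R
E
python3 -c "
from fit import *
rep()"
```

```text
t 5.5 tcp [ 0.592  -0.0688  0.1624] tester mm [ -42.9 -134.2] yaw x 1.7597 want 1.7598 zax [ 0. -0. -1.] F_t [0.26 0.95 0.64] q6 1.13
```

Emit:
drive_tool(
  series=[
    [0,0.07,0.4,0,0,0,0],
    [0,0,0.4,0,0,0,0],
    [0,0,0.4,0,0,0,0],
    [0,0,0.4,0,0,0,0],
    [0,0,0.33,0,0,0,0],
    [0.1,0,0,0,0,0,0],
    [0.1,0,0,0,0,0,0],
    [0.1,0,0,0,0,0,0],
    [0,0,0,0,0,0,0],
    [0,0,0,0,0,0,0],
  ],
)

```text
time: 6.75
tcp_pos: [0.5926, -0.0566, 0.0853]
ee_rot: [2.002, 2.421, 0.0]
wrist_force: [-0.0, 0.5, 0.2]
finger_gap: 0.0002
grip_force: 0.0
```

```bash
python3 -c "
from fit import *
rep()
for n in ('scene','top'):
    im=optics.read_camera(n); cv2.imwrite(f'pics/{n}1.png',im[:,:,::-1])
a=cv2.imread('pics/scene1.png')[180:310,220:400]; b=cv2.imread('pics/top1.png')[150:290,300:420]
cv2.imwrite('pics/pre.png',np.hstack([cv2.resize(a,(415,300),interpolation=3),cv2.resize(b,(257,300),interpolation=3)]))
"
```

```text
t 6.75 tcp [ 0.5926 -0.0566  0.0853] tester mm [ -40.  -122.2] yaw x 1.7597 want 1.7598 zax [ 0. -0. -1.] F_t [0.08 0.49 0.24] q6 1.15
```

View pics/pre.png

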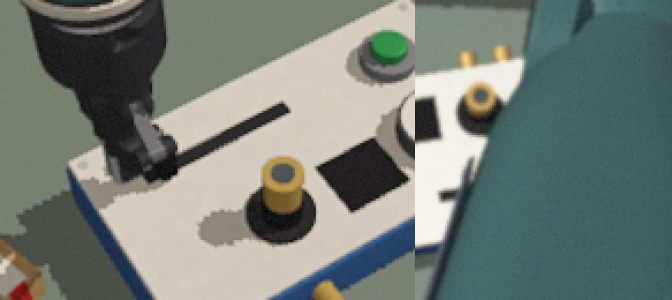

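The crop shows the closed fingers just behind the knob at about (150,160), clear of everything else. Next I'll move slowly into contact and watch the force.

Emit:
drive_tool(
  series=[
    [0.05,0,0,0,0,0,0],
    [0.05,0,0,0,0,0,0],
    [0.05,0,0,0,0,0,0],
    [0.05,0,0,0,0,0,0],
    [0.05,0,0,0,0,0,0],
    [0.05,0,0,0,0,0,0],
    [0,0,0,0,0,0,0],
    [0,0,0,0,0,0,0],
    [0,0,0,0,0,0,0],
    [0,0,0,0,0,0,0],
  ],
)

```text
time: 8.1
tcp_pos: [0.5903, -0.0449, 0.0851]
ee_rot: [2.002, 2.421, -0.0]
wrist_force: [0.4, -3.3, -0.6]
finger_gap: -0.0002
grip_force: 2.1
```

```bash
python3 -c "
from fit import *
rep()"
```

```text
t 8.1 tcp [ 0.5903 -0.0449  0.0851] tester mm [ -40.1 -110.3] yaw x 1.7595 want 1.7598 zax [ 0. -0. -1.] F_t [-0.23 -3.31 -0.61] q6 1.17
```

Emit:
drive_tool(
  series=[
    [0.05,0,0,0,0,0,0],
    [0,0,0,0,0,0,0],
    [0,0,0,0,0,0,0],
    [0,0,0,0,0,0,0],
    [0,0,0,0,0,0,0],
    [0,0,0,0,0,0,0],
    [0,0,0,0,0,0,0],
    [0,0,0,0,0,0,0],
    [0,0,0,0,0,0,0],
    [0,0,0,0,0,0,0],
  ],
)

```text
time: 9.35
tcp_pos: [0.5899, -0.0428, 0.0851]
ee_rot: [2.002, 2.421, -0.0]
wrist_force: [0.9, -4.3, 0.7]
finger_gap: 0.0001
grip_force: 2.0
```

Emit:
drive_tool(
  series=[
    [0.05,0,0,0,0,0,0],
    [0.05,0,0,0,0,0,0],
    [0,0,0,0,0,0,0],
    [0,0,0,0,0,0,0],
    [0,0,0,0,0,0,0],
    [0,0,0,0,0,0,0],
    [0,0,0,0,0,0,0],
    [0,0,0,0,0,0,0],
    [0,0,0,0,0,0,0],
    [0,0,0,0,0,0,0],
  ],
)

```text
time: 10.6
tcp_pos: [0.5892, -0.0389, 0.0851]
ee_rot: [2.002, 2.421, 0.0]
wrist_force: [-0.3, 0.5, 0.1]
finger_gap: 0.0003
grip_force: 0.0
```

Emit:
drive_tool(
  series=[
    [0.05,0,0,0,0,0,0],
    [0.05,0,0,0,0,0,0],
    [0,0,0,0,0,0,0],
    [0,0,0,0,0,0,0],
    [0,0,0,0,0,0,0],
    [0,0,0,0,0,0,0],
    [0,0,0,0,0,0,0],
    [0,0,0,0,0,0,0],
    [0,0,0,0,0,0,0],
    [0,0,0,0,0,0,0],
  ],
)

```text
time: 11.85
tcp_pos: [0.5884, -0.0349, 0.0851]
ee_rot: [2.002, 2.421, 0.0]
wrist_force: [0.5, 0.1, -0.7]
finger_gap: 0.0001
grip_force: 0.0
```

```bash
python3 -c "
from fit import *
rep()"
```

```text
t 11.85 tcp [ 0.5884 -0.0349  0.0851] tester mm [ -40.1 -100.1] yaw x 1.7597 want 1.7598 zax [ 0.  0. -1.] F_t [ 0.55  0.02 -0.66] q6 1.18
```

First click: the force rose to 4.3 N, then dropped to zero. Now on to the second notch.

Emit:
drive_tool(
  series=[
    [0.05,0,0,0,0,0,0],
    [0.05,0,0,0,0,0,0],
    [0.05,0,0,0,0,0,0],
    [0.05,0,0,0,0,0,0],
    [0,0,0,0,0,0,0],
    [0,0,0,0,0,0,0],
    [0,0,0,0,0,0,0],
    [0,0,0,0,0,0,0],
    [0,0,0,0,0,0,0],
    [0,0,0,0,0,0,0],
  ],
)

```text
time: 13.1
tcp_pos: [0.5869, -0.0271, 0.0851]
ee_rot: [2.002, 2.421, -0.0]
wrist_force: [0.6, -5.1, 0.3]
finger_gap: -0.0001
grip_force: 2.3
```

Emit:
drive_tool(
  series=[
    [0.05,0,0,0,0,0,0],
    [0.05,0,0,0,0,0,0],
    [0.05,0,0,0,0,0,0],
    [0,0,0,0,0,0,0],
    [0,0,0,0,0,0,0],
    [0,0,0,0,0,0,0],
    [0,0,0,0,0,0,0],
    [0,0,0,0,0,0,0],
    [0,0,0,0,0,0,0],
    [0,0,0,0,0,0,0],
  ],
)

```text
time: 14.35
tcp_pos: [0.5858, -0.0212, 0.0851]
ee_rot: [2.002, 2.421, 0.0]
wrist_force: [-0.2, -0.3, -0.4]
finger_gap: 0.0
grip_force: 0.0
```

```bash
python3 -c "
from fit import *
rep()"
```

```text
t 14.35 tcp [ 0.5858 -0.0212  0.0851] tester mm [-40.1 -86.2] yaw x 1.7596 want 1.7598 zax [ 0.  0. -1.] F_t [-0.29 -0.29 -0.36] q6 1.21
```

Emit:
drive_tool(
  series=[
    [0.05,0,0,0,0,0,0],
    [0.05,0,0,0,0,0,0],
    [0.05,0,0,0,0,0,0],
    [0.05,0,0,0,0,0,0],
    [0.05,0,0,0,0,0,0],
    [0.05,0,0,0,0,0,0],
    [0,0,0,0,0,0,0],
    [0,0,0,0,0,0,0],
    [0,0,0,0,0,0,0],
    [0,0,0,0,0,0,0],
  ],
)

```text
time: 15.6
tcp_pos: [0.5836, -0.0095, 0.0851]
ee_rot: [2.002, 2.421, -0.0]
wrist_force: [0.2, -4.4, -0.4]
finger_gap: 0.0004
grip_force: 2.1
```

```bash
python3 -c "
from fit import *
rep()"
```

```text
t 15.6 tcp [ 0.5836 -0.0095  0.0851] tester mm [-40.1 -74.3] yaw x 1.7595 want 1.7598 zax [ 0. -0. -1.] F_t [-0.6  -4.33 -0.39] q6 1.23
```

Emit:
drive_tool(
  series=[
    [0.05,0,0,0,0,0,0],
    [0.05,0,0,0,0,0,0],
    [0.05,0,0,0,0,0,0],
    [0.025,0,0,0,0,0,0],
    [0,0,0,0,0,0,0],
    [0,0,0,0,0,0,0],
    [0,0,0,0,0,0,0],
    [0,0,0,0,0,0,0],
    [0,0,0,0,0,0,0],
    [0,0,0,0,0,0,0],
  ],
)

```text
time: 16.85
tcp_pos: [0.5822, -0.0025, 0.0851]
ee_rot: [2.002, 2.421, 0.0]
wrist_force: [0.2, -0.0, 0.3]
finger_gap: 0.0003
grip_force: 0.0
```

Emit:
drive_tool(
  series=[
    [-0.1,0,0,0,0,0,0],
    [-0.3,0,0,0,0,0,0],
    [-0.3,0,-0.3,0,0,0,0],
    [0,0,-0.8,0,0,0,0],
    [0,0,-0.9,0,0,0,0],
    [0,0,0,0,0,0,0],
    [0,0,0,0,0,0,0],
    [0,0,0,0,0,0,0],
    [0,0,0,0,0,0,0],
    [0,0,0,0,0,0,0],
  ],
)

```text
time: 18.1
tcp_pos: [0.5873, -0.03, 0.1648]
ee_rot: [-2.002, -2.421, 0.0]
wrist_force: [0.6, 0.1, -0.1]
finger_gap: 0.0003
grip_force: 0.0
```

```bash
python3 - <<'E'
from fit import *
rep()
im=cv2.cvtColor(optics.read_camera('scene'),4); cv2.imwrite('pics/scene2.png',im)
for r in optics.pinpoint('lever_top','scene')[:3]:
    p=onz('scene',r['pixel'],.091)[:2]-C; print(r['score'],r['pixel'],1000*p@ex,1000*p@ey)
for y in (-95,-77,-59,-41,-23): # knob top at each notch
    p=proj('scene',[*(C-.04*ex+y/1000*ey),.091]); print(y,p.round(1)); cv2.circle(im,tuple(np.round(p).astype(int)),0,(0,0,255),-1)
cv2.imwrite('pics/c2.png',cv2.resize(im[160:300,240:440],(800,560),interpolation=cv2.INTER_NEAREST))
E
```

```text
t 18.1 tcp [ 0.5873 -0.03    0.1648] tester mm [-40.3 -95.1] yaw x 1.7596 want 1.7598 zax [-0.001  0.    -1.   ] F_t [ 0.56 -0.02 -0.12] q6 1.19
0.75 [320.3, 225.7] -38.30490492819591 -38.2378876879048
-95 [288.4 240.6]
-77 [298.5 235.6]
-59 [308.4 230.6]
-41 [318.2 225.7]
-23 [327.9 220.9]
```

View pics/c2.png

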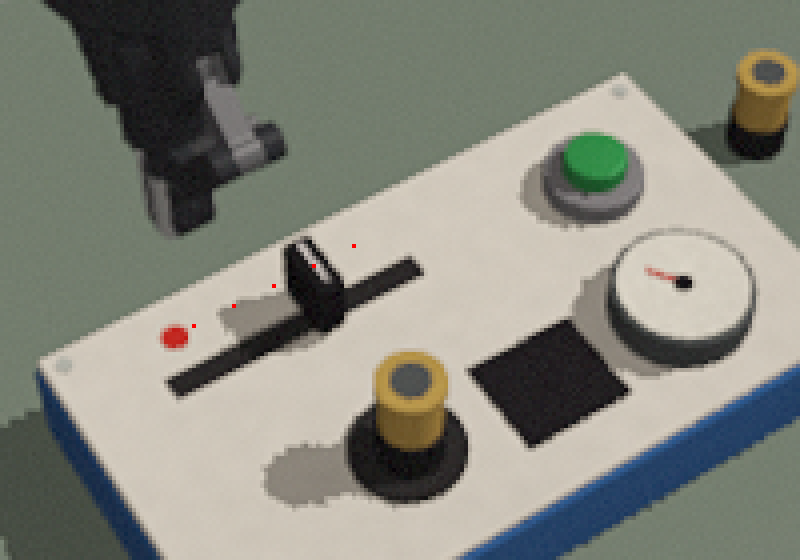

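The lever's white line sits on the fourth marker (crop 313,266), which is the third notch, travel 54 mm. The lever is free of the fingers. Next is the button at tester (-35,+95).

Emit:
drive_tool(
  series=[
    [0.8,0.13,0,0,0,0,0],
    [0.8,0,0,0,0,0,0],
    [0.8,0,0,0,0,0,0],
    [0.8,0,0,0,0,0,0],
    [0.8,0,0,0,0,0,0],
    [0.75,0,0,0,0,0,0],
    [0,0,0.5,0,0,0,0],
    [0,0,0.5,0,0,0,0],
    [0,0,0.5,0,0,0,0],
    [0,0,0,0,0,0,0],
  ],
)

```text
time: 19.45
tcp_pos: [0.5561, 0.1575, 0.1041]
ee_rot: [-2.001, -2.42, 0.003]
wrist_force: [-0.2, -0.4, -0.8]
finger_gap: -0.0001
grip_force: 0.0
```

```bash
python3 - <<'E'
from fit import *
rep()
im=cv2.cvtColor(optics.read_camera('scene'),4); cv2.imwrite('pics/scene3.png',im)
cv2.imwrite('pics/c3.png',cv2.resize(im[130:270,270:470],(800,560),interpolation=cv2.INTER_CUBIC))
E
```

```text
t 19.45 tcp [0.5561 0.1575 0.1041] tester mm [-35.7  94.9] yaw x 1.7597 want 1.7598 zax [-0.002 -0.    -1.   ] F_t [-0.27 -0.39 -0.76] q6 1.52
```

View pics/c3.png

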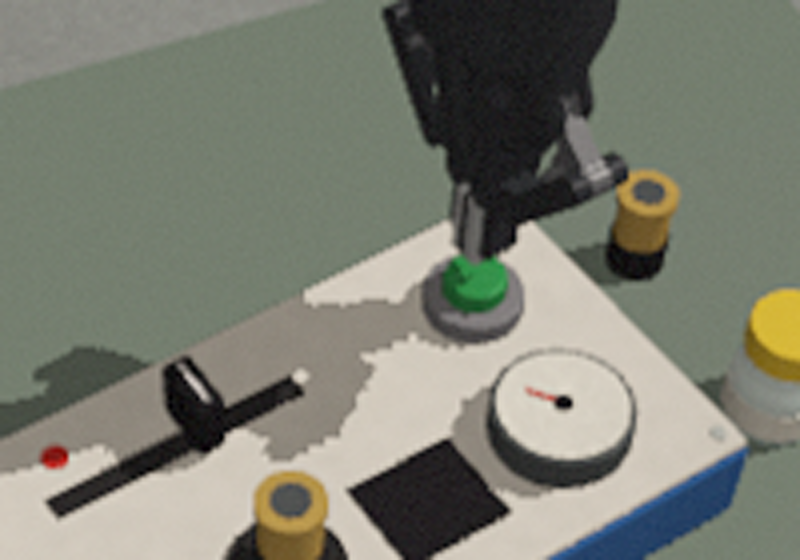

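The picture shows the fingertips centred over the green button (crop 477,265), with the lever still in its notch. Pressing now.

Emit:
drive_tool(
  series=[
    [0,0,0.1,0,0,0,0],
    [0,0,0.1,0,0,0,0],
    [0,0,0.1,0,0,0,0],
    [0,0,0.1,0,0,0,0],
    [0,0,0.05,0,0,0,0],
    [0,0,0.05,0,0,0,0],
    [0,0,0,0,0,0,0],
    [0,0,0,0,0,0,0],
    [0,0,0,0,0,0,0],
    [0,0,0,0,0,0,0],
  ],
)

```text
time: 20.75
tcp_pos: [0.5569, 0.1576, 0.0851]
ee_rot: [2.002, 2.421, -0.0]
wrist_force: [-1.7, -0.5, 2.8]
finger_gap: -0.0003
grip_force: 1.5
```

Emit:
drive_tool(
  series=[
    [0,0,0.05,0,0,0,0],
    [0,0,0,0,0,0,0],
    [0,0,0,0,0,0,0],
    [0,0,0,0,0,0,0],
    [0,0,0,0,0,0,0],
    [0,0,0,0,0,0,0],
    [0,0,0,0,0,0,0],
    [0,0,0,0,0,0,0],
    [0,0,0,0,0,0,0],
    [0,0,0,0,0,0,0],
  ],
)

```text
time: 22.0
tcp_pos: [0.5569, 0.1576, 0.0831]
ee_rot: [2.002, 2.421, 0.0]
wrist_force: [-2.5, -0.6, 4.4]
finger_gap: 0.0001
grip_force: 2.1
```

Emit:
drive_tool(
  series=[
    [0,0,0.05,0,0,0,0],
    [0,0,0,0,0,0,0],
    [0,0,0,0,0,0,0],
    [0,0,0,0,0,0,0],
    [0,0,0,0,0,0,0],
    [0,0,0,0,0,0,0],
    [0,0,0,0,0,0,0],
    [0,0,0,0,0,0,0],
    [0,0,0,0,0,0,0],
    [0,0,0,0,0,0,0],
  ],
)

```text
time: 23.25
tcp_pos: [0.557, 0.1576, 0.0818]
ee_rot: [2.002, 2.421, 0.001]
wrist_force: [-6.5, -1.8, 17.3]
finger_gap: 0.0001
grip_force: 8.5
```

The force went from 4.4 to 17 N with the tool stopped, so the button is at its bottom stop. Now I'll lift off and move clear.

Emit:
drive_tool(
  series=[
    [0,0,-0.1,0,0,0,0],
    [0,0,-0.2,0,0,0,0],
    [0,0,-0.5,0,0,0,0],
    [0,0,-0.8,0,0,0,0],
    [0,0,-0.8,0,0,0,0],
    [0,0,-0.8,0,0,0,0],
    [0,-0.5,-0.5,0,0,0,0],
    [0,-0.8,0,0,0,0,0],
    [0,-0.8,0,0,0,0,0],
    [0,0,0,0,0,0,0],
  ],
)

```text
time: 24.5
tcp_pos: [0.473, 0.1417, 0.2297]
ee_rot: [2.002, 2.421, 0.001]
wrist_force: [0.1, -0.2, 0.2]
finger_gap: -0.0
grip_force: 0.0
```

```bash
python3 - <<'E'
from fit import *
rep()
im=cv2.cvtColor(optics.read_camera('scene'),4)
for r in optics.pinpoint('lever_top','scene')[:2]:
    p=onz('scene',r['pixel'],.091)[:2]-C; print(r['score'],r['pixel'],1000*p@ex,1000*p@ey)
cv2.imwrite('pics/s4.png',cv2.resize(im[130:370,180:540],(800,533),interpolation=cv2.INTER_CUBIC))
E
```

```text
t 24.5 tcp [0.473  0.1417 0.2297] tester mm [-120.3   95. ] yaw x 1.7597 want 1.7598 zax [ 0.  0. -1.] F_t [ 0.1  -0.19  0.24] q6 1.51
0.56 [321.4, 225.9] -37.02208192875584 -36.98806440068472
```

View pics/s4.png

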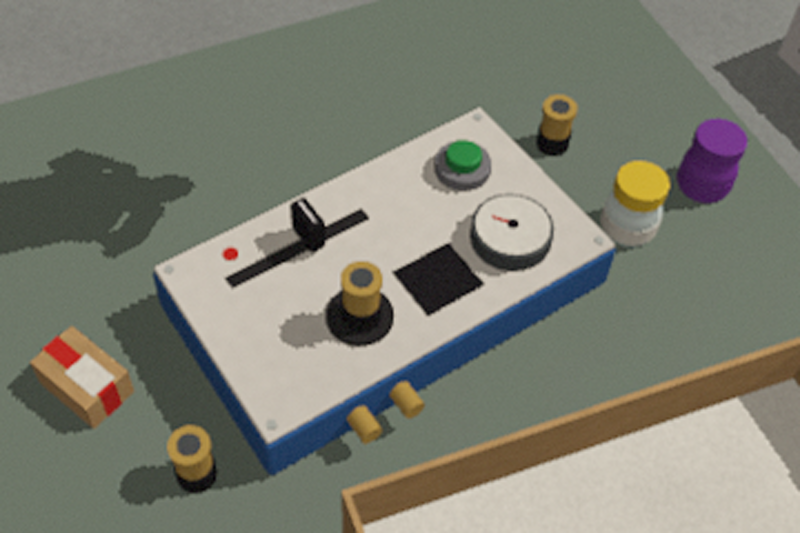

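The lever (305,220) stands in the third notch, the button (463,157) is up again, and all the loose items are standing where they were. The arm is clear.

```bash
python3 -c "
from rig import close_job
print(close_job())"
```

```text
the job is handed in; nothing more can be done
None
```

The lever stands in the third click, the start button was pressed to its stop and came back up, and I handed the job in at about 24.5 s with the arm clear and nothing else moved.

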